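# Set the straightedge to the slab and hold the saw guard open

### The arm

A 6-joint arm with a two-finger parallel gripper is mounted at the origin on the work surface. World frame = base frame: x ahead of the robot, y to its left, z up, the work surface at z = 0. Lengths are in m, angles in rad, forces in N, time in s.
With the tool pointing down it reaches from about 0.275 to 0.75 m from the base axis. Payload 10.2 kg.
Tool frame: the origin (TCP) lies between the finger pads; the fingertips stand 14 mm ahead of it and the grasp point (between the pads) lies 5 mm behind it; z points along the fingers, y is the line along which they close (so a half turn about z gives the same grasp; the last joint's range is limited). The gripper opens to 85 mm and grips with 20 to 120 N. Pads are 22 mm wide; open, the fingers measure 114 mm over their backs; the gripper's body (76 mm by 85 mm) begins 54 mm behind the grasp point. The pads swing forward as they close: fully open they stand 13 mm farther back than shut.
Start: joints at [1.026, 0.313, 1.498, -0, 1.331, -0.223], TCP at [0.166, 0.498, 0.245] pointing down, gripper open.
Joint ranges: [-2.94, 2.94], [-0.97, 2.17], [0.19, 2.56], [-1.23, 4.37], [0.02, 3.11], [-2.88, 2.88]. Speed limits (rad/s): [2.39, 2.39, 3.01, 3.14, 3.14, 3.14].

### API

Orientations are given as a rotation vector (axis times angle).
In Python, from bench import bot gives the robot as it stands.
- The arm moves only by the shell command python3 -m crank 'ROWS'. ROWS is JSON, a list of rows, each a list of 3 entries, a list of its own where there are three numbers: the shift along the tool's x, y, z in units of 5 cm (1.0 is 5 cm), then the turn, a rotation vector about the tool's x, y, z in units of 90 degrees (1.0 is 90 degrees), then the closure, from -1 (fully open) to 1 (shut). In form: [[[x, y, z], [wx, wy, wz], grip], ...]. A call has 1 to 20 rows; each row shifts and turns the commanded pose from where the row before left it, along the tool's axes as they then stand; what a row does not reach is not made up. A row lasts 1/8 s, in which the tool goes at most 62.5 mm and 10.7 degrees, less where a joint would pass 70% of its speed; a pose out of reach is approached as far as the arm can. A call with a number of a shift or a turn outside -1 to 1 is refused whole. A call with a gripper value outside its range is refused whole. The fingers move at their own pace and stop on an object; the grip force is fixed at half the most. Time passes only in rows, so rows that do not move let the fingers close. It gives the time, the measured TCP pose, the force, the opening and the grip force at its end, in the units of the state.
- bot.get_obs(): the state, without advancing time (a new reading comes with each control period).
- bot.capture(name): name is "scene" or "top" or "wrist"; returns the picture (420x560x3 uint8, blue, green, red); there is no depth.
- bot.camera_info(name): a dict with "intrinsics" (3x3 intrinsics, pixels), "k1" (the pictures are not rectified: a ray, as slopes to the right and down, at radius r is drawn at 1 + k1 r^2 times it, then the intrinsics apply), "R" (3x3) and "t" (3): a world point X has camera coordinates R X + t; the wrist camera has in their place "tool_from_camera" (4x4, takes a point from camera to tool coordinates, whose origin is the TCP and whose axes are the flange's). Camera axes: x right, y down, z forward; pixel columns grow to the right and rows downward; lengths in m; the calibration is good to about 2 mm. A picture is of the moment at which its call begins: read the wrist's pose just before it. camera_info takes no time and is no camera call.
- bot.finish_job(): hands the job in; it is judged then, once.
The state is a dict: "time": time; "joint_positions": joint angles; "qvel": joint speeds; "joint_efforts": joint torques, N m; "ee_pos": TCP position; "eef_rot": TCP orientation; "wrist_force": force on the tool from outside, world axes, zero at the start; "moment": the same for the moment, N m; "finger_gap": finger opening in m; "grip_force": force on a finger pad.
Only numpy, scipy, OpenCV 4.12 (cv2) and the standard library are available. Lean on these libraries where they do the work, as an engineer would, in place of code of your own. Each camera call takes 0.05 s, during which the arm holds its last target. There are 200 camera calls.

### The job

On the tile saw, stand the straightedge on the deck flush along the front edge of the stone slab (the edge facing the robot), about centred on it, and let go of it there. Then lift the saw's sprung blade guard by its handle bar to 60 degrees from closed and finish while still holding it there, so that a workmate can sight the slab against the blade; it snaps shut if let go. Leave the slab against its fence, and the tray, cup and jar where they are.

Things in the scene. Friction and masses are not known exactly. Their poses are not given: they have to be found in the camera images.
- saw: fixed low bench tile saw, grey case, flat metal deck 340 x 340 mm, deck top 80 mm above its origin (centre of underside). x points from the front edge (robot side) to the back, y left, z up. Blade and guard over the right half (y = -85 mm), the slab on the left half; behind the slab a fixed fence 14 mm high, front face at x = +91 mm. A hinge block stands behind the guard.
- slab: flat beige stone slab, loose, 100 (x, front to back) x 120 (y) x 15 (z) mm, 0.3 to 0.7 kg, lying on the saw's deck with its back edge 1 mm from the fence, parallel to the saw. Origin: centre of its underside (deck height). Its front edge is the face at x = -50 mm in its frame.
- straightedge: loose; on the table left or right of the saw (the tray on the other side). Steel bar 160 (x) x 28 (y) x 12 (z) mm, with a wooden grip rib on its middle, 70 (x) x 16 (y) mm, from 12 to 58 mm high; 0.25 to 0.5 kg. Origin: centre of underside. Long sides alike; flush, its origin is 64 mm before the slab's centre. Fingertips on the rib above 20 mm clear the 15 mm slab.
- guard (a joint): angle of the blade guard in rad: 0 closed (level), grows as its front end is lifted, stop at 1.7; 60 degrees is 1.047. The guard is a white hood 140 mm long, 60 mm wide, its side cheeks reaching 45 mm below its top, 0.3 kg. Its weight and a spring always close it: about 2.5 N at the handle.
- guard_handle (a point): centre of the guard's handle: a round black bar 12 mm thick, 98 mm long, along the saw's y axis, 40 mm ahead of the hood's front end on two thin arms 82 mm apart (clear between them), 70 mm above the deck when closed. It swings on a circle of 180 mm radius about guard_hinge. Axes as the saw's when closed; they turn with the guard.
- guard_hinge (a point): point on the guard's hinge axis (along the saw's y), 70 mm above the deck, 180 mm straight behind the handle when closed; does not move when the guard opens.
- tray: bystander: open metal tray of stone chips, 150 x 100 x 40 mm, origin at the centre of its underside.
- cup: bystander: white plastic cup, 72 mm across, 85 mm high, on the table beyond the left-hand place of straightedge or tray; origin at the centre of its underside.
- jar: bystander: closed glass jar, 64 mm across, 100 mm high, on the table beyond the right-hand place of straightedge or tray; origin at the centre of its underside.
Mind the look-alikes: they are no part of the job. What is meant by the slab is not yellow, and is the larger of those in its own colour.

How it is judged:
By the outcome, as a careful person would: the job done as asked, in the order asked, and still so for the second after the job is handed in, while the arm keeps its last pose, push and grip.
It also fails if it takes over 66 s, if anything falls off the work surface, if the arm or the gripper's body presses on something with over 40 N, if the wrist force passes 120 N, or if a joint passes its speed limit or range.

## Working session

There is one attempt and no reset: what is moved stays moved. The work goes in short steps, Python scripts to look and compute and a shell command to move; the robot and the scene stay as the last step left them, time stands still between calls to the robot, and variables do not carry over. Pictures are saved under pics/ and viewed, at most 10 in all, crops included, and the job is handed in when it is done.

```bash
mkdir -p pics; ls
python3 - <<'E'
from bench import bot
import cv2,numpy as np
o=bot.get_obs()
print({k:np.round(v,3).tolist() for k,v in o.items()})
for n in ("scene","top"):
    cv2.imwrite(f"pics/{n}0.png",bot.capture(n)); print(n,{k:np.round(v,4).tolist() for k,v in bot.camera_info(n).items()})
print(bot.camera_info("wrist"))
E
```

```text
pics
{'time': 0.0, 'joint_positions': [1.026, 0.313, 1.498, -0.0, 1.331, -0.223], 'qvel': [0.001, 0.001, 0.0, 0.002, 0.0, 0.001], 'joint_efforts': [-0.0, -41.227, -25.975, -0.0, 0.004, 0.0], 'ee_pos': [0.166, 0.498, 0.245], 'eef_rot': [-0.503, -3.101, 0.002], 'wrist_force': [0.657, -0.512, -0.201], 'moment': [0.025, 0.04, 0.084], 'grip_force': 0.0, 'finger_gap': 0.085}
scene {'intrinsics': [[498.4681, 0.0, 279.209], [0.0, 498.4681, 222.0402], [0.0, 0.0, 1.0]], 'k1': -0.1038, 'R': [[-0.0007, 0.9999, -0.0102], [0.7713, -0.006, -0.6364], [-0.6364, -0.0083, -0.7713]], 't': [0.0206, -0.3284, 1.8048]}
top {'intrinsics': [[383.9901, 0.0, 277.1904], [0.0, 383.9901, 209.3981], [0.0, 0.0, 1.0]], 'k1': -0.0863, 'R': [[-0.0736, -0.9973, -0.0049], [-0.9759, 0.073, -0.2055], [0.2053, -0.0103, -0.9786]], 't': [0.0313, 0.539, 0.9121]}
{'intrinsics': array([[362.90133766,   0.        , 276.54034569],
       [  0.        , 362.90133766, 212.37309537],
       [  0.        ,   0.        ,   1.        ]]), 'k1': 0.015688415473716216, 'tool_from_camera': array([[-1.64162401e-06, -9.65039664e-01, -2.62103886e-01,
         6.75153144e-02],
       [ 9.99999959e-01,  7.33988167e-05, -2.76510182e-04,
        -7.39174658e-04],
       [ 2.86081408e-04, -2.62103876e-01,  9.65039624e-01,
        -1.29554378e-01],
       [ 0.00000000e+00,  0.00000000e+00,  0.00000000e+00,
         1.00000000e+00]])}
```

View pics/top0.png

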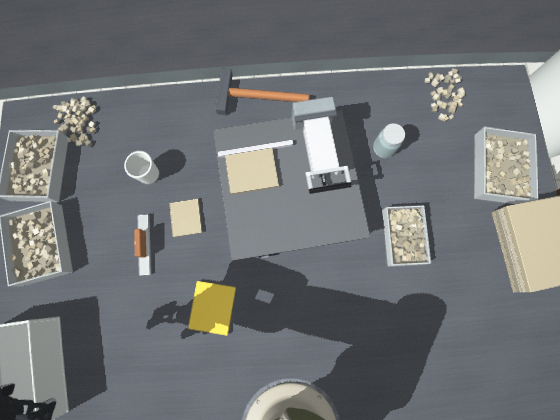

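View pics/scene0.png

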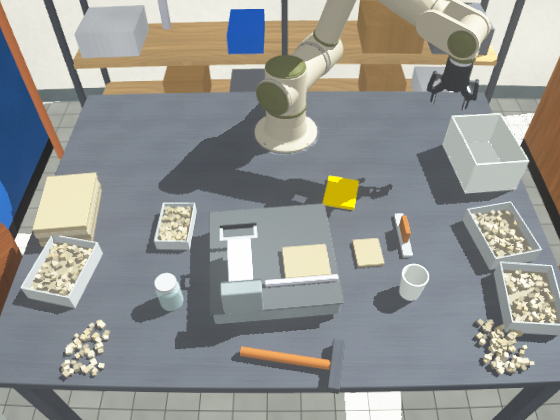

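Top view: the beige candidates are the deck piece at (252,171), a smaller one on the table at (186,217) and a yellow one at (212,308). The slab is the deck one: larger, beige and at the fence. The straightedge is at (144,244), the tray at (407,235) and the handle at (330,180). I'll confirm this in an enlarged crop.

Run:
```python
import cv2
a=cv2.imread("pics/top0.png")
cv2.imwrite("pics/crop1.png",cv2.resize(a[85:265,205:385],None,fx=3.3,fy=3.3,interpolation=cv2.INTER_CUBIC))
cv2.imwrite("pics/crop2.png",cv2.resize(a[200:290,110:210],None,fx=6,fy=6,interpolation=cv2.INTER_CUBIC))
```

```text
(no output)
```

View pics/crop1.png

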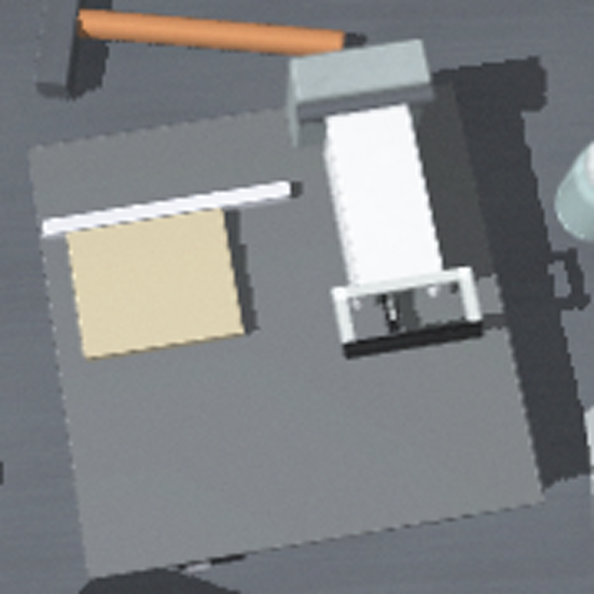

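View pics/crop2.png

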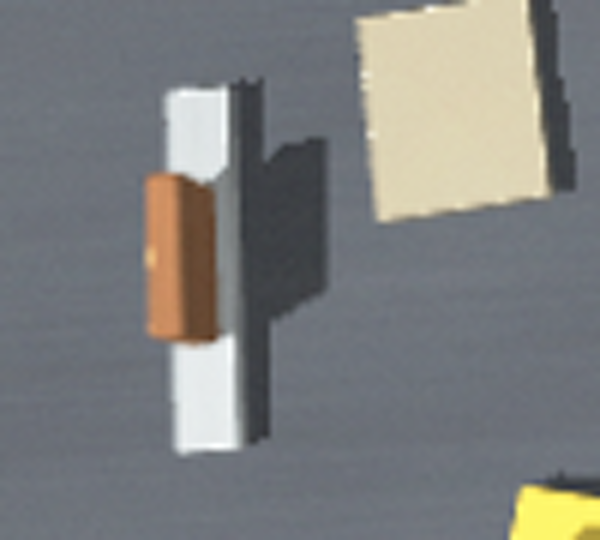

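```bash
cat > h.py <<'E'
import numpy as np,cv2
from bench import bot
from scipy.spatial.transform import Rotation as Rn
def w2p(name,obs=None):
    c=bot.camera_info(name)
    if name=="wrist":
        T=np.eye(4);T[:3,:3]=Rn.from_rotvec(obs["eef_rot"]).as_matrix();T[:3,3]=obs["ee_pos"]
        M=np.linalg.inv(T@c["tool_from_camera"]);R,t=M[:3,:3],M[:3,3]
    else: R,t=np.array(c["R"]),np.array(c["t"])
    return np.array(c["intrinsics"]),c["k1"],R,t
def ray(name,px,z,obs=None):
    K,k1,R,t=w2p(name,obs)
    px=np.atleast_2d(np.array(px,float))
    p=cv2.undistortPoints(px[:,None],K,np.array([k1,0,0,0,0.]))[:,0]
    d=np.c_[p,np.ones(len(p))]@R; C=-R.T@t
    s=(np.asarray(z)-C[2])/d[:,2]
    return C+d*s[:,None]
def crop(px,f,o): return (np.array(px,float)+.5)/f-.5+np.array(o)
def proj(name,X,obs=None):
    K,k1,R,t=w2p(name,obs)
    return cv2.projectPoints(np.array(X,float),cv2.Rodrigues(R)[0],t,K,np.array([k1,0,0,0,0.]))[0][:,0]
E
python3 - <<'E'
from h import *
np.set_printoptions(precision=4,suppress=True)
a=lambda p,q:(np.degrees(np.arctan2(*(q-p)[1::-1])),np.linalg.norm(q-p))
S=ray("top",crop([[67,235],[224,210],[245,332],[84,357]],3.3,(205,85)),.095)
D=ray("top",crop([[28,148],[90,577],[545,500]],3.3,(205,85)),.08)
H=ray("top",crop([[346,350],[482,330]],3.3,(205,85)),.15)
B=ray("top",crop([[165,91],[228,86],[239,450],[176,454]],6,(110,200)),.012)
G=ray("top",crop([[146,175],[180,175],[185,342],[150,338]],6,(110,200)),.058)
for n,P in zip("SDHBG",(S,D,H,B,G)):
    print(n,P.mean(0)); print(P[:,:2]); print([np.round(a(P[i],P[i-1]),3).tolist() for i in range(len(P))])
E
```

```text
S [0.6349 0.0476 0.095 ]
[[ 0.6779  0.1119]
 [ 0.6887 -0.0081]
 [ 0.5917 -0.0169]
 [ 0.5816  0.1035]]
[[-174.985, 0.097], [95.151, 0.121], [5.149, 0.097], [-85.195, 0.121]]
D [0.5434 0.0074 0.08  ]
[[ 0.758   0.1414]
 [ 0.4204  0.1089]
 [ 0.4517 -0.2282]]
[[-129.655, 0.48], [5.492, 0.339], [95.296, 0.339]]
H [ 0.562  -0.1331  0.15  ]
[[ 0.5583 -0.0849]
 [ 0.5657 -0.1812]]
[[-85.625, 0.097], [94.375, 0.097]]
B [0.4824 0.3484 0.012 ]
[[0.5624 0.3646]
 [0.5626 0.336 ]
 [0.4022 0.3326]
 [0.4022 0.3603]]
[[-178.486, 0.16], [90.312, 0.029], [1.207, 0.16], [-90.095, 0.028]]
G [0.4813 0.3477 0.058 ]
[[0.5166 0.3559]
 [0.5156 0.3412]
 [0.4452 0.3395]
 [0.4479 0.3543]]
[[-178.687, 0.069], [85.926, 0.015], [1.453, 0.07], [-100.1, 0.015]]
```

Crop 1 confirms the slab: 97 x 121 mm measured, at the fence, centre about (0.635, 0.048), yaw about 5.2°. Crop 2 shows the straightedge at (0.482, 0.348) with yaw 1.3°; its measured sizes match those given. I'll move above it now.

```bash
python3 -m crank '[[[-0.695,-0.085,0.19],[0,0,0],-1],[[-0.695,-0.085,0.19],[0,0,0],-1],[[-0.695,-0.085,0.19],[0,0,0],-1],[[-0.695,-0.085,0.19],[0,0,0],-1],[[-0.695,-0.085,0.19],[0,0,0],-1],[[-0.695,-0.085,0.19],[0,0,0],-1],[[-0.695,-0.085,0.19],[0,0,0],-1],[[-0.695,-0.085,0.19],[0,0,0],-1],[[-0.695,-0.085,0.19],[0,0,0],-1],[[-0.695,-0.085,0.19],[0,0,0],-1],[[0,0,0],[0,0,-0.11],-1],[[0,0,0],[0,0,-0.11],-1],[[0,0,0],[0,0,0],-1]]'
python3 - <<'E'
from h import *
np.set_printoptions(precision=4,suppress=True)
o=bot.get_obs();im=bot.capture("wrist");cv2.imwrite("pics/w1.png",im)
R=Rn.from_rotvec(o["eef_rot"]).as_matrix();print(R,o["ee_pos"],o["joint_positions"])
print(R.T@(np.array([.482,.348,.037])-o["ee_pos"])/.05)
E
```

```text
time: 1.72
ee_pos: [0.4822, 0.3477, 0.1499]
eef_rot: [0.035, -3.141, 0.001]
wrist_force: [0.2, 0.6, 0.5]
finger_gap: 0.0856
grip_force: 0.0
[[-0.9998 -0.0222 -0.0007]
 [-0.0222  0.9998 -0.0003]
 [ 0.0007 -0.0003 -1.    ]] [0.4822 0.3477 0.1499] [ 0.4279  0.5487  1.4045 -0.      1.1891 -1.1651]
[0.0016 0.0064 2.2586]
```

View pics/w1.png

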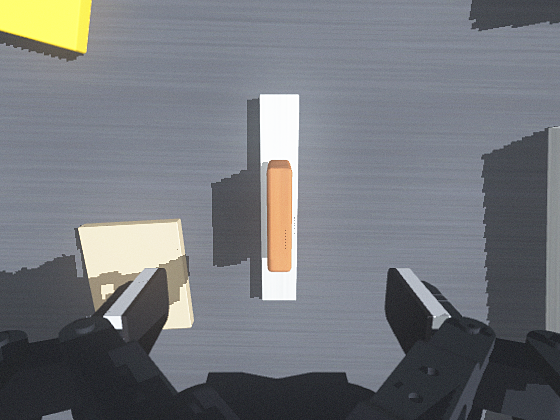

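The wrist view shows the bar corners at (260,95), (298,95), (296,299) and (263,299), with the rib between the fingers.

```bash
python3 - <<'E'
from h import *
np.set_printoptions(precision=4,suppress=True)
o=bot.get_obs()
P=ray("wrist",[[260,95],[298.5,95],[296.5,299.5],[263,299.5]],.012,o);print(P,P.mean(0),np.linalg.norm(P[0]-P[3]))
m=P.reshape(2,2,3).mean(1);d=m[0]-m[1];print(np.degrees(np.arctan2(-d[1],-d[0])))
E
python3 -m crank '[[[0,0,0.4],[0,0,0],-1],[[0,0,0.4],[0,0,0],-1],[[0,0,0.4],[0,0,0],-1],[[0,0,0.4],[0,0,0],-1],[[0,0,0.4],[0,0,0],-1],[[0,0,0.26],[0,0,0],-1],[[0,0,0],[0,0,0],-1]]'
```

```text
[[0.402  0.3342 0.012 ]
 [0.4014 0.3612 0.012 ]
 [0.5604 0.3653 0.012 ]
 [0.5609 0.3379 0.012 ]] [0.4812 0.3497 0.012 ] 0.1589920817551255
1.4162154483310758
time: 2.65
ee_pos: [0.4819, 0.3477, 0.0366]
eef_rot: [0.035, -3.14, 0.001]
wrist_force: [-0.4, 0.9, -0.1]
finger_gap: 0.0855
grip_force: 0.0
```

```bash
python3 -m crank '[[[0,0,0],[0,0,0],1],[[0,0,0],[0,0,0],1],[[0,0,0],[0,0,0],1],[[0,0,0],[0,0,0],1],[[0,0,0],[0,0,0],1],[[0,0,0],[0,0,0],1],[[0,0,0],[0,0,0],1],[[0,0,0],[0,0,0],1]]'
python3 -m crank '[[[0,0,-0.1],[0,0,0],1],[[0,0,-0.4],[0,0,0],1],[[0,0,-0.5],[0,0,0],1],[[0,0,-0.5],[0,0,0],1],[[0,0,-0.5],[0,0,0],1],[[0,0,-0.5],[0,0,0],1],[[0,0,0],[0,0,0],1]]'
python3 - <<'E'
from h import *
np.set_printoptions(precision=4,suppress=True)
o=bot.get_obs();R=Rn.from_rotvec(o["eef_rot"]).as_matrix()
th=np.radians(5.3);x=np.array([np.cos(th),np.sin(th),0])
slab=np.array([.6349,.0476,0]);t=slab-x*(.064+.012);t[2]=.15
print(t,R.T@(t-o["ee_pos"])/.05, "yaw y",np.degrees(np.arctan2(R[1,1],R[0,1])))
E
```

```text
time: 3.65
ee_pos: [0.4824, 0.3481, 0.0376]
eef_rot: [-0.037, 3.141, 0.001]
wrist_force: [0.2, 3.2, 4.7]
finger_gap: 0.015
grip_force: 61.6
time: 4.53
ee_pos: [0.4826, 0.3477, 0.1631]
eef_rot: [-0.037, 3.14, 0.0]
wrist_force: [0.2, 0.0, -5.0]
finger_gap: 0.0152
grip_force: 60.7
[0.5592 0.0406 0.15  ] [-1.3858 -6.1767  0.2627] yaw y 91.35561087484105
```

```bash
python3 -m crank '[[[-0.173,-0.772,0],[0,0,0],1],[[-0.173,-0.772,0],[0,0,0],1],[[-0.173,-0.772,0],[0,0,0],1],[[-0.173,-0.772,0],[0,0,0],1],[[-0.173,-0.772,0],[0,0,0],1],[[-0.173,-0.772,0],[0,0,0],1],[[-0.173,-0.772,0],[0,0,0],1],[[-0.173,-0.772,0],[0,0,0],1],[[0,0,0],[0,0,0.106],1],[[0,0,0],[0,0,0.106],1],[[0,0,0],[0,0,0.106],1],[[0,0,0],[0,0,0.106],1],[[0,0,0],[0,0,0.106],1],[[0,0,0],[0,0,0.106],1],[[0,0,0],[0,0,0.106],1],[[0,0,0],[0,0,0.106],1],[[0,0,0],[0,0,0.108],1],[[0,0,0],[0,0,0],1]]'
python3 - <<'E'
from h import *
np.set_printoptions(precision=4,suppress=True)
o=bot.get_obs();R=Rn.from_rotvec(o["eef_rot"]).as_matrix();print(R,o["joint_positions"])
cv2.imwrite("pics/w2.png",cv2.resize(bot.capture("wrist"),None,fx=1.4,fy=1.4))
E
```

```text
time: 6.78
ee_pos: [0.558, 0.0407, 0.1607]
eef_rot: [-2.113, -2.322, 0.003]
wrist_force: [-0.8, 0.1, -4.4]
finger_gap: 0.0153
grip_force: 61.0
[[-0.0941  0.9956 -0.003 ]
 [ 0.9956  0.0941  0.0002]
 [ 0.0005 -0.003  -1.    ]] [-0.1365  0.4666  1.5059 -0.0002  1.1721 -0.2307]
```

View pics/w2.png

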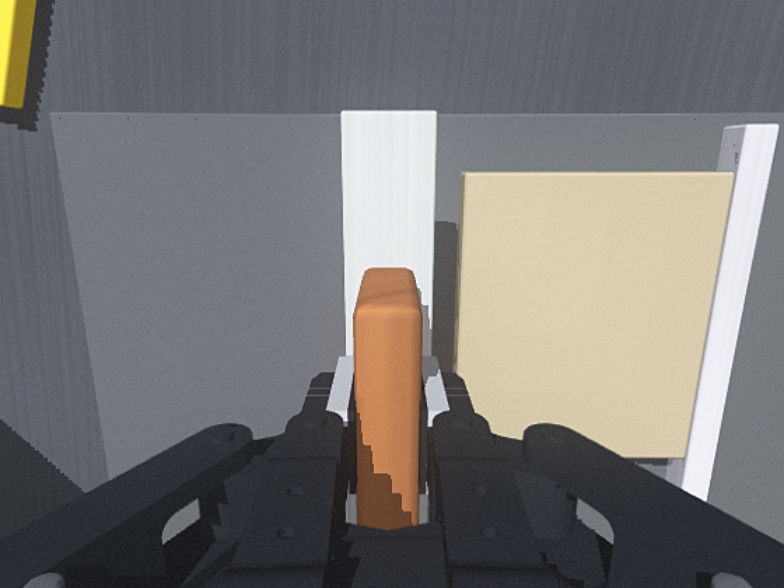

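The view shows slab corners at (462,172), (733,172) and (685,458), and the bar's far end from (342,111) to (436,111). The bar is parallel to the slab and about 12 mm or more in front of it.

Run:
```python
from h import *
np.set_printoptions(precision=4,suppress=True)
o=bot.get_obs();R=Rn.from_rotvec(o["eef_rot"]).as_matrix();p=np.array(o["ee_pos"])
S=ray("wrist",crop([[463,173],[733,173],[685,458]],1.4,(0,0)),.095,o)
B=ray("wrist",crop([[342,111],[436,111],[433,255],[343,255]],1.4,(0,0)),p[2]-.0376+.012,o)
D=ray("wrist",crop([[52,113],[720,113]],1.4,(0,0)),.08,o)
a=lambda p,q:(np.degrees(np.arctan2(*(q-p)[1::-1])),np.linalg.norm(q-p))
print(S,a(S[0],S[1]),a(S[2],S[1]));print(B,a(B[0],B[1]),a(B[2],B[1]),a(B[3],B[0]));print(D,a(D[0],D[1]))
c=(S[0]+S[2])/2;th=np.radians(5.3);x=np.array([np.cos(th),np.sin(th)]);y=np.array([-x[1],x[0]])
print("slab c",c,"TCP rel",(p-c)[:2]@x,(p-c)[:2]@y, "bar end mid rel", ((B[0]+B[1])/2-c)[:2]@x,((B[0]+B[1])/2-c)[:2]@y)
```

```text
[[ 0.5788  0.1042  0.095 ]
 [ 0.6782  0.1135  0.095 ]
 [ 0.6903 -0.0056  0.095 ]] (np.float64(5.346037733491282), np.float64(0.0997745128987897)) (np.float64(95.81497308751457), np.float64(0.11966897800109207))
[[0.5361 0.1184 0.1354]
 [0.563  0.121  0.1354]
 [0.5672 0.0793 0.1354]
 [0.5394 0.0767 0.1354]] (np.float64(5.498065948117565), np.float64(0.026997776005260626)) (np.float64(95.7233510995813), np.float64(0.04187006971269616)) (np.float64(94.56140466737983), np.float64(0.04190023255592554))
[[0.4189 0.1107 0.08  ]
 [0.6767 0.1356 0.08  ]] (np.float64(5.5026493241715135), np.float64(0.25905279633851386))
slab c [0.6346 0.0493 0.095 ] TCP rel -0.07683149519906136 -0.0014810170905752897 bar end mid rel -0.0781362391207631 0.07798188821584931
```

```bash
python3 -m crank '[[[0,0,0.2],[0,0,0],1],[[0,0,0.3],[0,0,0],1],[[0,0,0.2],[0,0,0],1],[[0,0,0.1],[0,0,0],1],[[0,0,0],[0,0,0],1],[[0,0,0],[0,0,0],1]]'
python3 -m crank '[[[0,0,0.03],[0,0,0],1],[[0,0,0],[0,0,0],1],[[0,0.1,0],[0,0,0],1],[[0,0.07,0],[0,0,0],1],[[0,0.04,0],[0,0,0],1],[[0,0,0],[0,0,0],1],[[0,0,0],[0,0,0],1]]'
```

```text
time: 7.58
ee_pos: [0.5591, 0.0407, 0.1227]
eef_rot: [2.115, 2.322, 0.001]
wrist_force: [-0.4, 0.7, -4.6]
finger_gap: 0.0153
grip_force: 60.9
time: 8.45
ee_pos: [0.5692, 0.0417, 0.1208]
eef_rot: [-2.116, -2.322, 0.0]
wrist_force: [-0.1, -1.2, -4.6]
finger_gap: 0.0157
grip_force: 60.8
```

```bash
python3 -m crank '[[[0,0,0.04],[0,0,0],1],[[0,0.03,0],[0,0,0],1],[[0,0.03,0],[0,0,0],1],[[0,0,0],[0,0,0],1]]'
python3 -m crank '[[[0,0.03,0],[0,0,0],1],[[0,0,0],[0,0,0],1],[[0,0,0],[0,0,0],1]]'
python3 -m crank '[[[0,0.03,0],[0,0,0],1],[[0,0,0],[0,0,0],1],[[0,0,0],[0,0,0],1]]'
```

```text
time: 8.95
ee_pos: [0.572, 0.042, 0.1188]
eef_rot: [-2.115, -2.322, 0.001]
wrist_force: [-3.1, -0.6, -2.8]
finger_gap: 0.0151
grip_force: 61.1
time: 9.32
ee_pos: [0.5731, 0.0421, 0.1188]
eef_rot: [-2.115, -2.321, 0.002]
wrist_force: [-5.5, -0.8, -1.3]
finger_gap: 0.0148
grip_force: 61.5
time: 9.7
ee_pos: [0.5733, 0.0422, 0.1188]
eef_rot: [-2.113, -2.32, 0.007]
wrist_force: [-13.7, -3.3, 4.5]
finger_gap: 0.0154
grip_force: 62.4
```

```bash
python3 -m crank '[[[0,-0.03,0],[0,0,0],1],[[0,0,0.03],[0,0,0],1],[[0,0,0],[0,0,0],1],[[0,0,0],[0,0,0],1]]'
```

```text
time: 10.2
ee_pos: [0.5731, 0.0422, 0.1175]
eef_rot: [-2.115, -2.321, 0.002]
wrist_force: [-6.8, -0.5, 1.2]
finger_gap: 0.015
grip_force: 61.8
```

```bash
python3 -m crank '[[[0,0,0.01],[0,0,0],1],[[0,0,0],[0,0,0],0.5],[[0,0,0],[0,0,0],0],[[0,0,0],[0,0,0],-0.5],[[0,0,0],[0,0,0],-0.5],[[0,0,0],[0,0,0],-0.5],[[0,0,0],[0,0,0],-0.5]]'
python3 -m crank '[[[0,0,-0.3],[0,0,0],-0.5],[[0,0,-0.6],[0,0,0],-0.5],[[0,0,-0.8],[0,0,0],-0.5],[[0,0,-0.8],[0,0,0],-0.5],[[0,0,-0.8],[0,0,0],-0.5],[[0,0,0],[0,0,0],-0.5]]'
python3 - <<'E'
from h import *
np.set_printoptions(precision=4,suppress=True)
o=bot.get_obs();print(np.array(o["ee_pos"]),np.array(o["eef_rot"]))
cv2.imwrite("pics/w3.png",cv2.resize(bot.capture("wrist"),None,fx=1.4,fy=1.4))
E
```

```text
time: 11.08
ee_pos: [0.5738, 0.0421, 0.1168]
eef_rot: [2.116, 2.322, 0.0]
wrist_force: [0.3, 1.4, -0.8]
finger_gap: 0.0643
grip_force: 0.0
time: 11.82
ee_pos: [0.5745, 0.0421, 0.286]
eef_rot: [2.112, 2.318, 0.007]
wrist_force: [-0.6, -0.1, 0.1]
finger_gap: 0.0638
grip_force: 0.0
[0.5745 0.0421 0.286 ] [2.1118 2.3179 0.0066]
```

View pics/w3.png

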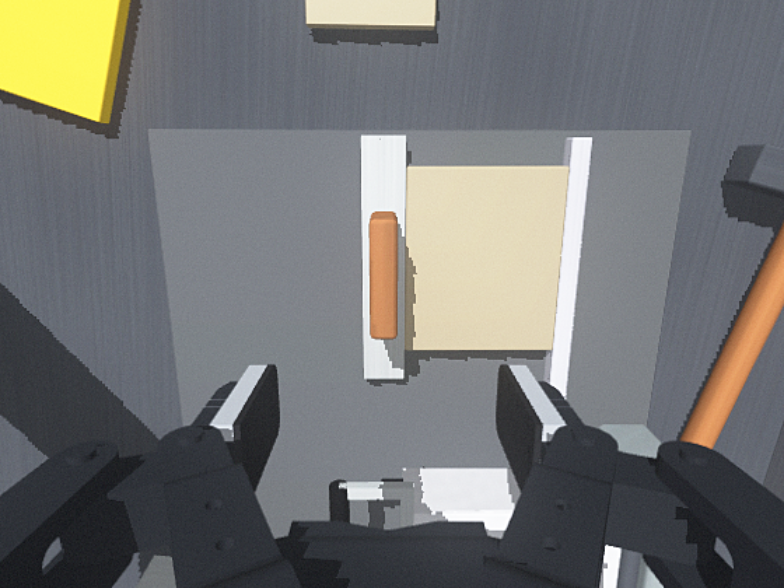

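Flush is confirmed: bar and slab touch at column 406, and both are centred at about row 258. Next, hover over the handle.

```bash
python3 -m crank '[[[-0.6,-0.1,0],[0,0,0],0.15],[[-0.6,-0.1,0],[0,0,0],0.15],[[-0.6,-0.1,0],[0,0,0],0.15],[[-0.6,-0.1,0],[0,0,0],0.15],[[-0.6,-0.1,0],[0,0,0],0.15],[[-0.46,-0.08,0],[0,0,0],0.15],[[0,0,0.36],[0,0,0],0.15],[[0,0,0.36],[0,0,0],0.15],[[0,0,0],[0,0,0],0.15],[[0,0,0],[0,0,0],0.15]]'
python3 - <<'E'
from h import *
np.set_printoptions(precision=4,suppress=True)
o=bot.get_obs();R=Rn.from_rotvec(o["eef_rot"]).as_matrix();print(R)
cv2.imwrite("pics/w4.png",cv2.resize(bot.capture("wrist"),None,fx=1.4,fy=1.4))
print(proj("wrist",[[.5583,-.0849,.15],[.5657,-.1812,.15],[.562,-.1331,.15]],o)*1.4)
E
```

```text
time: 13.12
ee_pos: [0.561, -0.1328, 0.2463]
eef_rot: [2.116, 2.322, 0.0]
wrist_force: [-0.2, 0.0, -0.1]
finger_gap: 0.0363
grip_force: 0.0
[[-0.0928  0.9957  0.0004]
 [ 0.9957  0.0928 -0.0001]
 [-0.0002  0.0004 -1.    ]]
[[394.3999 202.0554]
 [390.4391 402.7292]
 [392.2994 307.895 ]]
```

View pics/w4.png

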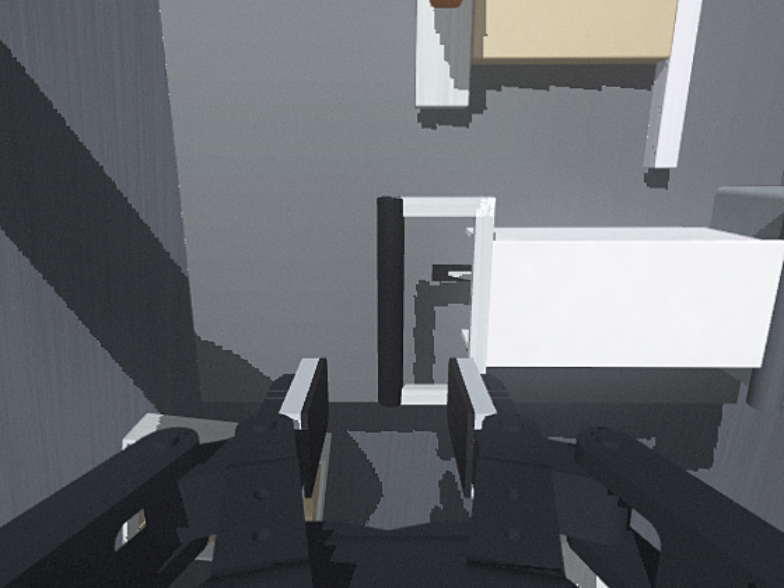

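Bar centre is at (391,302), 0.6 mm from prediction, and the gap to the hood's crosspiece is about 34 mm. I'll narrow the fingers to 30 mm, bias 2 mm forward and descend in stages.

```bash
python3 -m crank '[[[0,-0.04,0.2],[0,0,0],0.3],[[0,0,0.3],[0,0,0],0.3],[[0,0,0.3],[0,0,0],0.3],[[0,0,0.3],[0,0,0],0.3],[[0,0,0.2],[0,0,0],0.3],[[0,0,0.1],[0,0,0],0.3],[[0,0,0],[0,0,0],0.3]]'
python3 -m crank '[[[0,0,0.2],[0,0,0],0.3],[[0,0,0.2],[0,0,0],0.3],[[0,0,0.2],[0,0,0],0.3],[[0,0,0],[0,0,0],0.3],[[0,0,0],[0,0,0],0.3]]'
```

```text
time: 14.05
ee_pos: [0.5589, -0.133, 0.1757]
eef_rot: [-2.116, -2.322, 0.0]
wrist_force: [0.2, -0.3, -0.3]
finger_gap: 0.0298
grip_force: 0.0
time: 14.68
ee_pos: [0.5591, -0.133, 0.146]
eef_rot: [2.116, 2.322, 0.0]
wrist_force: [0.3, 0.0, -0.4]
finger_gap: 0.0302
grip_force: 0.0
```

```bash
python3 -m crank '[[[0,0.02,0],[0,0,0],1],[[0,0.02,0],[0,0,0],1],[[0,0,0],[0,0,0],1],[[0,0,0],[0,0,0],1],[[0,0,0],[0,0,0],1],[[0,0,0],[0,0,0],1]]'
python3 - <<'E'
from h import *
# vertical tool, handle arc radius .18: shifts per 5 deg (tool y = saw x, tool z = down) in 5cm units
a=np.radians(np.arange(0,61,5))
print(np.round(np.c_[np.diff(-.18*np.cos(a)),-np.diff(.18*np.sin(a))]/.05,3))
E
```

```text
time: 15.42
ee_pos: [0.5623, -0.1328, 0.1465]
eef_rot: [2.114, 2.32, 0.004]
wrist_force: [7.1, 0.9, -1.9]
finger_gap: 0.0097
grip_force: 58.5
[[ 0.014 -0.314]
 [ 0.041 -0.311]
 [ 0.068 -0.307]
 [ 0.094 -0.3  ]
 [ 0.12  -0.29 ]
 [ 0.145 -0.279]
 [ 0.169 -0.265]
 [ 0.191 -0.249]
 [ 0.212 -0.232]
 [ 0.232 -0.212]
 [ 0.249 -0.191]
 [ 0.265 -0.169]]
```

```bash
python3 -m crank '[[[0,0.014,-0.314],[0,0,0],1],[[0,0.041,-0.311],[0,0,0],1],[[0,0.068,-0.307],[0,0,0],1],[[0,0.094,-0.3],[0,0,0],1],[[0,0,0],[0,0,0],1],[[0,0,0],[0,0,0],1]]'
```

```text
time: 16.18
ee_pos: [0.5718, -0.1319, 0.2066]
eef_rot: [2.116, 2.322, 0.0]
wrist_force: [5.6, -2.1, -6.1]
finger_gap: 0.0097
grip_force: 58.6
```

```bash
python3 -m crank '[[[0,0.12,-0.29],[0,0,0],1],[[0,0.145,-0.279],[0,0,0],1],[[0,0.169,-0.265],[0,0,0],1],[[0,0.191,-0.249],[0,0,0],1],[[0,0.212,-0.232],[0,0,0],1],[[0,0.232,-0.212],[0,0,0],1],[[0,0.249,-0.191],[0,0,0],1],[[0,0.265,-0.169],[0,0,0],1],[[0,0,0],[0,0,0],1],[[0,0,0],[0,0,0],1],[[0,0,0],[0,0,0],1]]'
python3 - <<'E'
from h import *
np.set_printoptions(precision=4,suppress=True)
o=bot.get_obs()
a=bot.capture("scene");b=bot.capture("top")
v=np.hstack([cv2.resize(a[120:330,180:370],None,fx=2.1,fy=2.1,interpolation=2),cv2.resize(b[70:280,200:380],None,fx=2.1,fy=2.1,interpolation=2)])
print(v.shape);cv2.imwrite("pics/f1.png",v)
th=np.radians(5.3);x=np.array([np.cos(th),np.sin(th)])
d=np.array(o["ee_pos"])-[.5618,-.1330,.1450]
h=np.array([-.18+d[:2]@x,d[2]]);print(np.linalg.norm(h),np.degrees(np.arctan2(h[1],-h[0])))
d=np.array(o["ee_pos"])-[.5623,-.1328,.1465]
h=np.array([-.18+d[:2]@x,d[2]]);print(np.linalg.norm(h),np.degrees(np.arctan2(h[1],-h[0])))
E
```

```text
time: 17.55
ee_pos: [0.6485, -0.1249, 0.3061]
eef_rot: [2.116, 2.321, -0.004]
wrist_force: [-18.6, 1.0, 23.0]
finger_gap: 0.0099
grip_force: 60.2
(441, 777, 3)
0.18602423043228303 60.023451374716124
0.1849867417010158 59.65278531529413
```

View pics/f1.png

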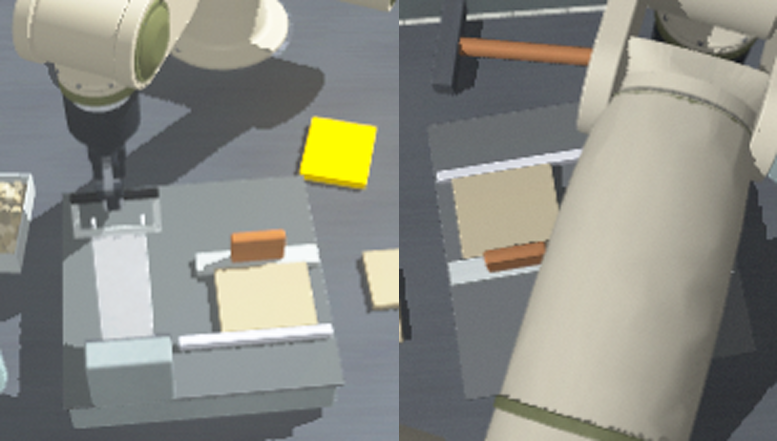

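The forces show that the bar rolled about 6 mm along the pads, leaving roughly 30 N pressing towards the hinge; the angle is about 59°. I'll relieve that, add a touch more lift and check the angle in the scene image.

```bash
python3 -m crank '[[[0,0.008,-0.062],[0,0,0],1],[[0,0.008,-0.062],[0,0,0],1],[[0,0,0],[0,0,0],1],[[0,0,0],[0,0,0],1],[[0,0,0],[0,0,0],1]]'
python3 - <<'E'
from h import *
o=bot.get_obs()
a=bot.capture("scene")
cv2.imwrite("pics/f2.png",cv2.resize(a[180:280,200:290],None,fx=6,fy=6,interpolation=2))
th=np.radians(5.3);x=np.array([np.cos(th),np.sin(th)]);y=np.array([-x[1],x[0]])
H=np.array([.5620,-.1331])+.18*x
for g in (50,55,60,65):
    r=np.radians(g);c=H-.18*np.cos(r)*x
    P=[[*(c+s*.049*y),.15+.18*np.sin(r)] for s in (1,-1)]
    print(g,((proj("scene",P)-[200,180]+.5)*6-.5).round(1).tolist())
d=np.array(o["ee_pos"])-[.5623,-.1328,.1465];print(d[:2]@x,d[2])
E
```

```text
time: 18.27
ee_pos: [0.6505, -0.1246, 0.3076]
eef_rot: [-2.115, -2.32, 0.003]
wrist_force: [-5.5, -0.8, 1.6]
finger_gap: 0.0096
grip_force: 59.2
50 [[323.9, 174.7], [77.3, 193.6]]
55 [[324.6, 182.6], [74.7, 201.7]]
60 [[325.5, 194.0], [72.4, 213.5]]
65 [[326.7, 209.1], [70.4, 228.9]]
0.0885827764804572 0.16114669716473037
```

View pics/f2.png

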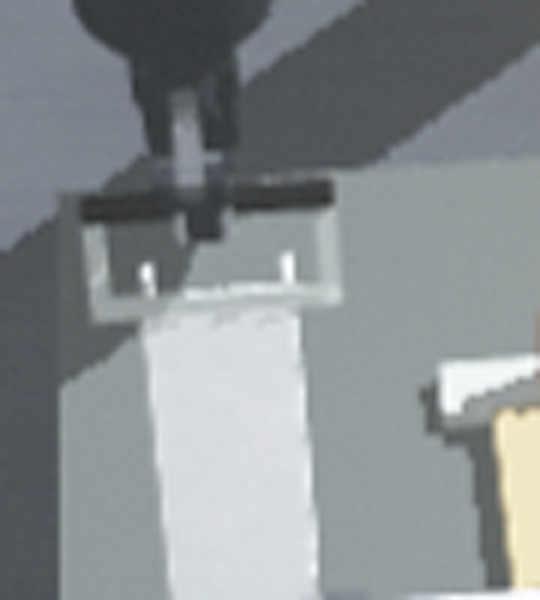

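The bar ends are at (332,192) and (81,210) in the crop, which gives about 59°. The finger position gives 59.5°. One last small nudge, then hand in if forces stay calm.

```bash
python3 -m crank '[[[0,0.03,-0.02],[0,0,0],1],[[0,0,0],[0,0,0],1],[[0,0,0],[0,0,0],1],[[0,0,0],[0,0,0],1],[[0,0,0],[0,0,0],1]]'
```

```text
time: 18.95
ee_pos: [0.652, -0.1245, 0.3086]
eef_rot: [-2.115, -2.32, 0.003]
wrist_force: [-5.9, -0.7, 0.7]
finger_gap: 0.0099
grip_force: 59.1
```

```bash
python3 -c "
from bench import bot
print(bot.finish_job())"
```

```text
the job is handed in; nothing more can be done
None
```

The job is handed in: the straightedge stands on the deck flush and centred along the slab's front edge, the slab was pushed up to its fence, and the arm holds the guard at about 60° (last estimates 59–60°), finishing at 19 s.

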